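Dust off a glaze brush and show its bristles to the inspection camera

ROBOT

A 7-joint arm with a two-finger parallel gripper is mounted at the origin on the work surface; the furniture and walls round the work are solid. World frame = base frame: x ahead of the robot, y to its left, z up, the work surface at z = 0. Lengths are in m, angles in rad, forces in N, time in s.
With the tool pointing down it reaches from about 0.425 to 0.875 m from the base axis. Payload 4.7 kg.
Tool frame: the origin (TCP) lies at the very end of the fingers, on their centre line; the grasp point (between the pads) lies 19 mm behind it; z points along the fingers, y is the direction in which the jaws open and shut (so a half turn about z gives the same grasp; the last joint's range is limited). The gripper opens to 85 mm and grips with 20 to 120 N. Pads are 22 mm wide; open, the fingers measure 114 mm over their backs; the gripper's body (76 mm by 85 mm) begins 54 mm behind the grasp point. The pads swing forward as they close: fully open they stand 13 mm farther back than shut.
Start: joints at [1.2, 0.321, -0.07, 1.45, 0.023, 1.371, -0.057], TCP at [0.244, -0.602, 0.231] pointing down, gripper open.
Joint ranges: [-2.86, 2.86], [-0.3, 2.09], [-1.38, 1.24], [0.06, 2.45], [-1.56, 4.7], [0.09, 2.05], [-2.69, 2.69]. Speed limits (rad/s): [2.57, 2.57, 3.14, 3.14, 3.14, 3.14, 3.14].

INTERFACE

Orientations are given as a unit quaternion [w, x, y, z].
In Python, from cell import ctrl gives the robot as it stands.
- The arm moves only by the tool apply_moves, never from a script. Its argument "plan" is one flat list of numbers, 5 for each row, row after row: the shift along the tool's x, y, z in mm, then the turn about the tool's z in degrees, then the opening, from 0 (shut) to 1 (fully open). In form: [x, y, z, spin, fingers, x, y, z, spin, fingers, ...]. A call has 1 to 12 rows; each row is the pose to reach, as a shift and turn from the pose commanded when the call began, along the tool's axes at that moment; what a row does not reach only later rows make up. A row lasts 1/12 s, in which the tool goes at most 41.7 mm and 7.16 degrees, less where a joint would pass 70% of its speed; a pose out of reach is approached as far as the arm can. A call with a gripper value outside its range is refused whole. The fingers move at their own pace and stop on an object; "grip_force" is the grip in N (left out, the last holds). Time passes only in rows, so rows that repeat a pose let the fingers close. It gives the time, the measured TCP pose, the force and the opening at its end, in the units of the state.
- ctrl.get_state(): the state, without advancing time (a new reading comes with each control period).
- ctrl.camera(name): name is "scene" or "side" or "wrist"; returns (picture, depth): 420x560x3 uint8, red, green, blue; 420x560 float32, m along the optical axis (not along the pixel's ray), 0 where there is no reading.
- ctrl.camera_params(name): a dict with "fov_y" (degrees; the focal length in pixels is half the picture's height over the tangent of half this angle, whatever the lens; pixels are square), "cx", "cy" (the principal point, pixels), "R" (3x3) and "t" (3): a world point X has camera coordinates R X + t; the wrist camera has in their place "mount" (4x4, takes a point from camera to tool coordinates, whose origin is the TCP and whose axes are the flange's). Camera axes: x right, y down, z forward; pixel columns grow to the right and rows downward; lengths in m; the calibration is good to about 2 mm. A picture is of the moment at which its call begins: read the wrist's pose just before it. camera_params takes no time and is no camera call.
- ctrl.job_done(): hands the job in, once; it reports no verdict.
The state is a dict: "time_s": time; "joint_pos": joint angles; "qd": joint speeds; "tau": joint torques, N m; "tcp_pos": TCP position; "tool_rot": TCP orientation; "contact_force": force on the tool from outside, world axes, zero at the start; "ft_torque": the same for the moment, N m; "grip_width": opening from 0.0 (shut) to 1.0 (fully open).
Only numpy, scipy, OpenCV 4.12 (cv2) and the standard library are available. Lean on these libraries where they do the work, as an engineer would, in place of code of your own. Each camera call takes 0.05 s, during which the arm holds its last target. There are 200 camera calls.

TASK

Take the dark-handled brush out of the wooden brush stand and shake the dry glaze dust out of it by working its bristles inside the black cup: down almost to the bottom, up to the rim, down again and up again, two full strokes. Then hold the brush up to the inspection camera, with the tip of the bristles 7 cm straight in front of the middle of the lens (above the white cross on its base) and the brush slanting downwards to the lens: handle end up and leaning straight back away from the camera, about 35 degrees from upright. Finish holding it still there in the gripper, touching nothing else; leave the cup standing about where it is, the other brush and the pencil in the stand and everything else undisturbed.

Things in the scene. Friction and masses are not known exactly. Their poses are not given: they have to be found in the camera images.
- brush_dark: The brush to use: almost black handle, white bristles, 191 mm long, rigid, 8 x 8 mm section for contact, 12 g. Stands bristles down in a socket of the stand with up to 3 mm play (may lean 0.06 rad); the upper 140 mm stand out. Own +y runs from the bristles to the handle end (up in the stand). Origin at half length, 4 mm off the middle line (middle line at z = +4 mm).
- bristle_tip (a point): Tip of the bristles, on the middle line of the dark brush, at 95.5 mm to its -y. Axes as the brush.
- handle_end (a point): Top end of the handle, on the middle line of the dark brush, at 95.5 mm to its +y; about 204 mm above the table in the stand.
- brush_stand: Light wooden block 176 (x) x 56 (y) x 62 mm on a darker foot 196 x 76 x 8 mm, fixed. Origin: centre of underside. Three square sockets (11 mm, 50 mm deep, floor 12 mm over the table) at x = -60, 0, +60 mm hold dark brush, orange brush and red pencil in any order, sides parallel to the block's; fingers closing along its y axis pass clear of the neighbours.
- brush_orange: Bystander in the stand: orange-brown brush, 191 x 8 x 8 mm, otherwise like the dark one; top end 204 mm above the table. Stays in its socket.
- pencil_red: Bystander in the stand: red pencil, 142 mm long, 7 mm thick; top end 155 mm above the table. Stays in its socket.
- black_cup: Black round cup with a few golden streaks, open at the top, 68 mm wide, 71 mm tall, 160 g, loose on the table. Origin: centre of its underside, z up. Inner floor 5 mm above the table, inner radius about 25 mm low down and 28 mm at the rim.
- inspection_camera: Fixed camera: grey base plate 170 x 100 x 8 mm, steel post, grey head 55 x 52 x 48 mm, white ring light (62 mm wide) round the lens. Origin: on the table under the lens face. Looks along its own -x; lens axis 150 mm above the table, lens front at x = 0, head and post behind it up to x = 73 mm; highest point 181 mm. The plate reaches from x = -105 to +65 mm.
- focus (a point): Focus point of the camera in mid air: 70 mm in front of the lens (camera x = -70 mm), 150 mm above the table, straight above the white cross on the base plate. Axes as the camera: -x points away from the lens towards the robot.
- bowl_grey: Bystander: grey bowl, 124 mm wide, 48 mm tall, loose. Leave alone. Origin: centre of underside.
- paint_bottle: Bystander: small white and yellow paint bottle, 34 mm wide, 88 mm tall, loose. Leave alone. Origin: centre of underside.
- glaze_jar: Bystander: small jar with yellow lid, 43 mm wide, 52 mm tall, loose. Leave alone. Origin: centre of underside.

How it is judged:
On the way, in this order (a step that is already met when the one before it is completed fails the run):
1. the bristles are down near the bottom inside the black cup (tip within 30 mm of its underside), brush in the fingers (z of bristle_tip in the frame of black_cup between -0.005 and 0.03 m and horizontal distance between bristle_tip and black_cup below 0.034 m and angle between black_cup's own z axis and vertical below 0.3 rad and contact force between brush_dark and the fingers above 0.3 N), for 0.1 s.
2. the bristles are up at the rim (tip at least 45 mm above the cup's underside, still in or over the cup) (z of bristle_tip in the frame of black_cup between 0.045 and 0.15 m and horizontal distance between bristle_tip and black_cup below 0.045 m), for 0.1 s.
3. down near the bottom a second time (all of step 1), for 0.1 s.
4. up at the rim a second time (all of step 2), for 0.1 s.
At the end, for the whole second after the job is handed in: Dark brush held still, touching only the gripper; bristle tip within 20 mm of the focus; brush 20 to 50 deg from upright, handle end up, 50+ mm back from the focus and within 45 mm sideways; cup upright within 40 mm of its start; other brush and pencil moved under 30 mm (distance between bristle_tip and focus below 0.02 m and angle between brush_dark's own y axis and vertical between 0.35 and 0.87 rad and x of handle_end in the frame of focus below -0.05 m and y of handle_end in the frame of focus between -0.045 and 0.045 m and z of handle_end in the frame of focus above 0.1 m and contact force between brush_dark and the fingers above 0.3 N and linear speed of brush_dark below 0.03 m/s and angular speed of brush_dark below 0.3 rad/s and contact force between each of brush_dark, the fingers, the arm and inspection_camera below 0.05 N and contact force between brush_dark and black_cup below 0.05 N and contact force between brush_dark and brush_stand below 0.05 N and angle between black_cup's own z axis and vertical below 0.15 rad and distance of black_cup from where it was at the start of the episode below 0.04 m and height (world z) of black_cup below 0.01 m and distance of each of brush_orange, pencil_red from where it was at the start of the episode below 0.03 m); the arm keeps its last pose, push and grip.
It fails at once if the grey bowl, the paint bottle or the glaze jar is disturbed (moved over 20 mm) (distance of any of bowl_grey, paint_bottle, glaze_jar from where it was at the start of the episode above 0.02 m).
It fails at once if the black cup is tipped (over 0.5 rad) or shoved over 60 mm (angle between black_cup's own z axis and vertical above 0.5 rad or distance of black_cup from where it was at the start of the episode above 0.06 m).
It fails at once if the orange brush or the pencil leaves its socket (distance of any of brush_orange, pencil_red from where it was at the start of the episode above 0.04 m).
It fails at once if the camera is knocked (over 20 N) (contact force between inspection_camera and the arm above 20 N or contact force between inspection_camera and the fingers above 20 N or contact force between inspection_camera and brush_dark above 20 N).
It also fails if it takes over 54 s, if anything falls off the work surface, if the arm or the gripper's body presses on something with over 40 N, if the wrist force passes 120 N, or if a joint passes its speed limit or range.

## Working session

There is one attempt and no reset: what is moved stays moved. The work goes in short steps, Python scripts to look and compute and a tool call to move; the robot and the scene stay as the last step left them, time stands still between calls to the robot, and variables do not carry over. Pictures are saved under pics/ and viewed, about 8 in all and at most 12, crops included, and the job is handed in when it is done.

Besides the shell and the picture viewer there is one more tool, called after "Emit:" as name(argument=value, ...) on one line, values as JSON. apply_moves: Moves the arm, as the interface text tells. Its arguments: {"type":"object","properties":{"plan":{"type":"array"},"grip_force":{"type":"number"}},"required":["plan"]}

```bash
mkdir -p pics
python3 - <<'E'
from cell import ctrl
import cv2,numpy as np
s=ctrl.get_state();print({k:np.round(v,3).tolist() for k,v in s.items()})
for n in("scene","side","wrist"):
    p,d=ctrl.camera(n);np.savez(f"pics/{n}0.npz",p=p,d=d)
    cv2.imwrite(f"pics/{n}0.png",p[:,:,::-1]);print(n,ctrl.camera_params(n))
a=[cv2.imread(f"pics/{n}0.png") for n in("scene","side")]
E
```

```text
{'time_s': 0.0, 'joint_pos': [1.2, 0.322, -0.07, 1.452, 0.023, 1.371, -0.057], 'qd': [0.0, -0.0, 0.001, 0.001, 0.001, -0.001, 0.003], 'tau': [0.0, -49.358, -0.382, -31.434, 0.013, 0.011, -0.0], 'tcp_pos': [0.244, -0.602, 0.23], 'tool_rot': [-0.001, 0.982, 0.191, -0.0], 'contact_force': [0.245, -0.983, -0.042], 'ft_torque': [-0.026, 0.009, -0.038], 'grip_width': 1.0}
scene {'fov_y': 46.596107603000505, 'cx': 281.1843055828943, 'cy': 213.96887918895547, 'R': array([[-5.85501599e-01, -8.10671207e-01,  2.66586612e-04],
       [-4.15357635e-01,  2.99706706e-01, -8.58867816e-01],
       [ 6.96179512e-01, -5.02979209e-01, -5.12197230e-01]]), 't': array([0.25445538, 0.35180634, 1.07461958])}
side {'fov_y': 48.54338705324565, 'cx': 282.63635418765404, 'cy': 213.59836379037833, 'R': array([[ 0.93665098, -0.34995517, -0.0147081 ],
       [-0.20856577, -0.52350405, -0.82610159],
       [ 0.28139877,  0.77683646, -0.56332925]]), 't': array([-0.52453507,  0.18521122,  1.42444461])}
wrist {'fov_y': 61.78864058883987, 'cx': 285.42598123538585, 'cy': 208.01268206549747, 'mount': array([[-6.33365182e-04, -9.53826464e-01, -3.00357578e-01,
         7.68729817e-02],
       [ 9.99996930e-01, -1.32364490e-03,  2.09471756e-03,
        -2.07559669e-06],
       [-2.39556382e-03, -3.00355330e-01,  9.53824374e-01,
        -1.42590512e-01],
       [ 0.00000000e+00,  0.00000000e+00,  0.00000000e+00,
         1.00000000e+00]])}
```

View pics/scene0.png

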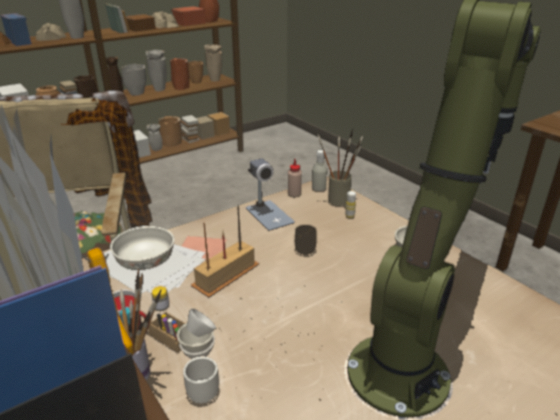

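View pics/side0.png

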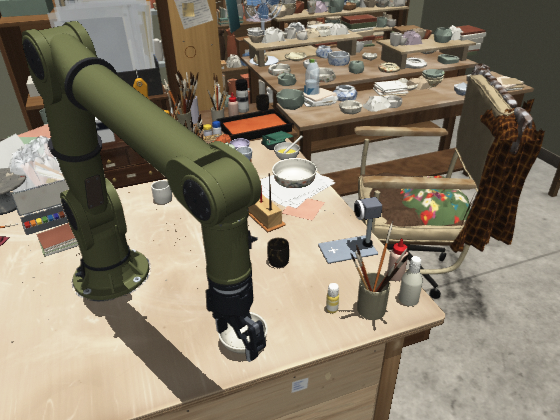

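```bash
cat > h.py <<'E'
import numpy as np,cv2
from cell import ctrl
from scipy.spatial.transform import Rotation as Ro
def load(n,k=0):
    z=np.load(f"pics/{n}{k}.npz");return z['p'],z['d']
def snap(n,k):
    s=ctrl.get_state();p,d=ctrl.camera(n);np.savez(f"pics/{n}{k}.npz",p=p,d=d);return s,p,d
def cam(n,s=None):
    c=ctrl.camera_params(n);f=210/np.tan(np.radians(c['fov_y']/2))
    if 'R' in c: R=c['R'].T;o=-R@c['t']
    else:
        q=s['tool_rot'];T=Ro.from_quat([q[1],q[2],q[3],q[0]]).as_matrix()
        R=T@c['mount'][:3,:3];o=T@c['mount'][:3,3]+s['tcp_pos']
    return R,o,f,c['cx'],c['cy']
def ray(C,u,v):
    R,o,f,cx,cy=C;return o,R@np.array([(u-cx)/f,(v-cy)/f,1.])
def onz(C,u,v,z):
    o,d=ray(C,u,v);return o+d*(z-o[2])/d[2]
def cloud(C,d):
    R,o,f,cx,cy=C;v,u=np.mgrid[:420,:560];P=np.stack([(u-cx)/f,(v-cy)/f,np.ones_like(d)],-1)*d[...,None]
    return P@R.T+o
def proj(C,X):
    R,o,f,cx,cy=C;c=R.T@(np.asarray(X)-o);return c[0]/c[2]*f+cx,c[1]/c[2]*f+cy
def tri(C1,p1,C2,p2):
    o1,d1=ray(C1,*p1);o2,d2=ray(C2,*p2);A=np.stack([d1,-d2],1);t=np.linalg.lstsq(A,o2-o1,rcond=None)[0]
    a,b=o1+d1*t[0],o2+d2*t[1];return (a+b)/2,np.linalg.norm(a-b)
E
python3 - <<'E'
from h import *
a,_=load("scene");b,_=load("side")
A=cv2.resize(a[140:300,180:365],None,fx=4,fy=3.75,interpolation=2)[:,:,::-1]
cv2.imwrite("pics/c1.png",A)
A=cv2.resize(b[150:350,220:420],None,fx=3,fy=3,interpolation=2)[:,:,::-1]
cv2.imwrite("pics/c2.png",A)
for n,pts in(("scene",[(305,240),(305,228),(225,280),(206,225),(240,210),(224,240),(262,168),(270,213),(350,210),(160,297),(140,245),(405,240)]),("side",[(278,240),(278,265),(268,218),(370,205),(333,300),(240,340),(295,175),(334,250)])):
    p,d=load(n);P=cloud(cam(n),d)
    for u,v in pts:print(n,u,v,P[v,u].round(3))
E
```

```text
scene 305 240 [ 0.47  -0.112  0.055]
scene 305 228 [ 0.518 -0.15   0.057]
scene 225 280 [0.492 0.148 0.012]
scene 206 225 [ 0.794  0.046 -0.   ]
scene 240 210 [ 0.81  -0.096  0.   ]
scene 224 240 [0.522 0.127 0.12 ]
scene 262 168 [ 0.748 -0.15   0.169]
scene 270 213 [ 0.718 -0.158  0.011]
scene 350 210 [ 0.555 -0.372  0.027]
scene 160 297 [0.493 0.334 0.044]
scene 140 245 [0.773 0.277 0.024]
scene 405 240 [0.016 0.023 0.354]
side 278 240 [ 0.507 -0.102  0.061]
side 278 265 [ 0.485 -0.162  0.014]
side 268 218 [0.524 0.043 0.047]
side 370 205 [ 0.778 -0.179  0.173]
side 333 300 [ 0.558 -0.393  0.053]
side 240 340 [ 0.296 -0.393  0.004]
side 295 175 [0.737 0.331 0.017]
side 334 250 [ 0.677 -0.156  0.011]
```

View pics/c1.png

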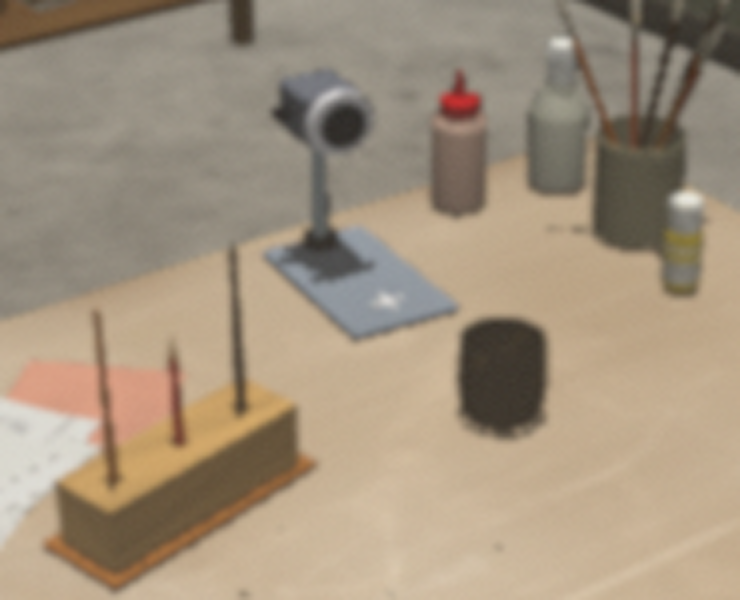

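View pics/c2.png

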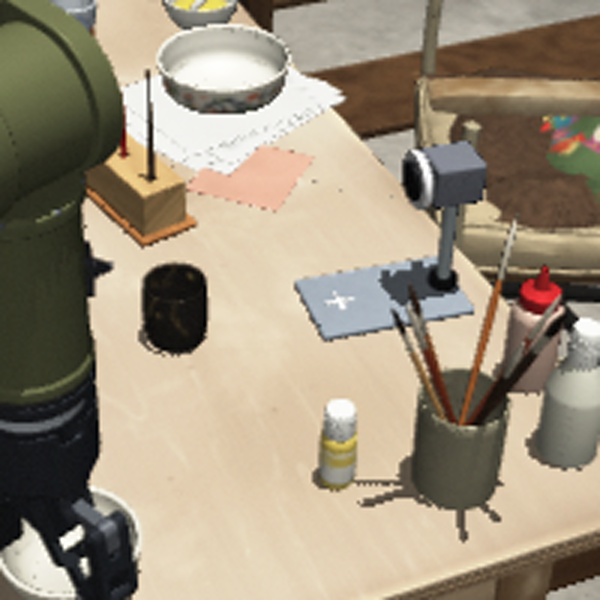

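Run:
```python
from h import *
S,D=cam("scene"),cam("side")
print("dark top",tri(S,(238.3,205.5),D,(269.7,174)),"base",tri(S,(240,249.7),D,(270,209.3)))
print("on planes top204",onz(S,238.3,205.5,.204).round(4),onz(D,269.7,174,.204).round(4),"base62",onz(S,240,249.7,.062).round(4),onz(D,270,209.3,.062).round(4))
print("orange base/top",onz(S,208.3,269.2,.062).round(4),onz(S,204.3,223,.204).round(4),"pencil base",onz(S,224.5,258.5,.062).round(4))
for n,C in(("scene",S),("side",D)):
    p,d=load(n);P=cloud(C,d);h=cv2.cvtColor(p,cv2.COLOR_RGB2HSV)
    def box(x0,x1,y0,y1,z0,z1):
        return (P[...,0]>x0)&(P[...,0]<x1)&(P[...,1]>y0)&(P[...,1]<y1)&(P[...,2]>z0)&(P[...,2]<z1)
    def rect(m,name):
        q=P[m][:,:2].astype(np.float32)
        if len(q)>8:
            r=cv2.minAreaRect(q);print(n,name,len(q),"c",np.round(r[0],4),"size",np.round(r[1],4),"ang",round(r[2],1), "medz",np.median(P[m][:,2]).round(4))
    rect(box(.4,.65,-.0,.25,.05,.066)&(h[...,1]>60),"blocktop")
    rect(box(.4,.65,-.05,.28,.004,.012)&(h[...,1]>120),"foot")
    rect(box(.58,.9,-.25,-.08,.003,.02)&(h[...,0]>95)&(h[...,0]<130)&(p[...,2]>100),"plate")
    rect(box(.4,.6,-.2,-.06,.06,.076),"cuprim")
    rect(box(.4,.6,-.2,-.06,.015,.076),"cup all")
    m=box(.6,.8,-.25,-.08,.0,.02)&(p.min(-1)>185)
    print(n,"cross",m.sum(),np.argwhere(m).mean(0)[::-1],P[m].mean(0))
    m=box(.68,.9,-.25,-.08,.11,.19);rect(m,"camhead");
```

```text
dark top (array([0.54204008, 0.06660237, 0.19919807]), np.float64(0.0038488631137782526)) base (array([0.53935595, 0.0708051 , 0.0580582 ]), np.float64(0.005850651013875121))
on planes top204 [0.5314 0.0716 0.204 ] [0.5414 0.0614 0.204 ] base62 [0.53   0.0743 0.062 ] [0.5405 0.0688 0.062 ]
orange base/top [0.5024 0.1902 0.062 ] [0.5057 0.1875 0.204 ] pencil base [0.519  0.1309 0.062 ]
scene blocktop 908 c [0.5245 0.1267] size [0.062 0.182] ang 13.6 medz 0.0625
scene foot 240 c [0.4936 0.1322] size [0.1985 0.0657] ang 85.0 medz 0.0085
scene plate 558 c [ 0.7169 -0.1542] size [0.0954 0.1672] ang 84.0 medz 0.0093
scene cuprim 163 c [ 0.4926 -0.1309] size [0.0626 0.0699] ang 51.5 medz 0.0664
scene cup all 545 c [ 0.493 -0.132] size [0.0686 0.072 ] ang 84.6 medz 0.0501
scene cross 7 [276.28571429 219.57142857] [ 0.67152177 -0.15112902  0.01055795]
scene camhead 429 c [ 0.7736 -0.1575] size [0.0672 0.0795] ang 88.3 medz 0.1618
side blocktop 307 c [0.5588 0.1499] size [0.2421 0.1041] ang 67.5 medz 0.0621
side foot 139 c [0.5333 0.0976] size [0.0757 0.1389] ang 13.2 medz 0.0085
side plate 709 c [ 0.7224 -0.1588] size [0.1049 0.1676] ang 84.4 medz 0.0087
side cuprim 146 c [ 0.4956 -0.1321] size [0.0689 0.0665] ang 87.9 medz 0.0671
side cup all 526 c [ 0.4949 -0.1307] size [0.076  0.0654] ang 68.9 medz 0.0491
side cross 172 [328.8255814  249.46511628] [ 0.66690872 -0.13830078  0.0039319 ]
side camhead 538 c [ 0.7774 -0.1632] size [0.0645 0.077 ] ang 86.8 medz 0.1648
```

Emit:
apply_moves(plan=[20,-20,-50,-7,1,50,-48,-70,-14,1,80,-78,-70,-21,1,110,-107,-70,-28,1,140,-136,-70,-35,1,170,-165,-70,-42,1,200,-194,-70,-49,1,230,-223,-70,-56,1,260,-252,-70,-63,1,290,-281,-70,-70,1,320,-310,-70,-77,1,350,-340,-70,-81.6,1])

```text
time_s: 1.15
tcp_pos: [0.4342, -0.1697, 0.3013]
tool_rot: [0.0, 0.616, 0.788, -0.0]
contact_force: [1.0, -1.0, 0.5]
grip_width: 1.003
```

```bash
cat >> h.py <<'E'
def phi(s):
    q=s['tool_rot'];x=Ro.from_quat([q[1],q[2],q[3],q[0]]).as_matrix()[:,0];return np.degrees(np.arctan2(x[1],x[0]))
def go(X,ph,s=None):
    "mm shift in tool axes and spin deg to bring TCP to X with tool-x at angle ph"
    s=s or ctrl.get_state();q=s['tool_rot'];T=Ro.from_quat([q[1],q[2],q[3],q[0]]).as_matrix()
    d=T.T@(np.asarray(X)-s['tcp_pos'])*1e3
    return d.round(1).tolist(),round((phi(s)-ph+180)%360-180,1)
def st():
    s=ctrl.get_state();print("t",round(s['time_s'],2),"tcp",np.round(s['tcp_pos'],4),"phi",phi(s).round(1),"j",np.round(s['joint_pos'],2),"w",round(s['grip_width'],3),"F",np.round(s['contact_force'],1));return s
E
python3 -c "
from h import *
s=st();print(go([.540,.067,.30],103.6))"
```

```text
t 1.15 tcp [ 0.4342 -0.1697  0.3013] phi 104.0 j [ 0.85 -0.09 -0.5   1.76 -0.04  1.46  0.61] w 1.003 F [ 1.  -1.   0.5]
([204.2, 159.8, 1.1], np.float64(0.4))
```

Emit:
apply_moves(plan=[28,22,0,0.4,1,56,44,0,0.4,1,84,66,0,0.4,1,112,88,0,0.4,1,140,110,0,0.4,1,168,132,0,0.4,1,190,149,0,0.4,1,204,160,0,0.4,1,204,160,0,0.4,1,204,160,0,0.4,1])

```text
time_s: 1.98
tcp_pos: [0.5411, 0.0652, 0.3009]
tool_rot: [-0.001, 0.62, 0.785, -0.0]
contact_force: [0.4, -0.4, -0.8]
grip_width: 1.0
```

```bash
python3 -c "
from h import *
s=st();s,p,d=snap('wrist',1);C=cam('wrist',s)
cv2.imwrite('pics/w1.png',p[:,:,::-1])
s,p,d=snap('side',1)
print('pred top',proj(C,[.5405,.066,.204]),'base',proj(C,[.539,.069,.062]))"
```

```text
t 1.98 tcp [0.5411 0.0652 0.3009] phi 103.4 j [ 0.56  0.13 -0.79  1.58  0.09  1.47 -0.01] w 1.0 F [ 0.4 -0.4 -0.8]
pred top (np.float64(284.87824976399185), np.float64(207.89111425510137)) base (np.float64(284.4367657641984), np.float64(166.0362088254502))
```

View pics/w1.png

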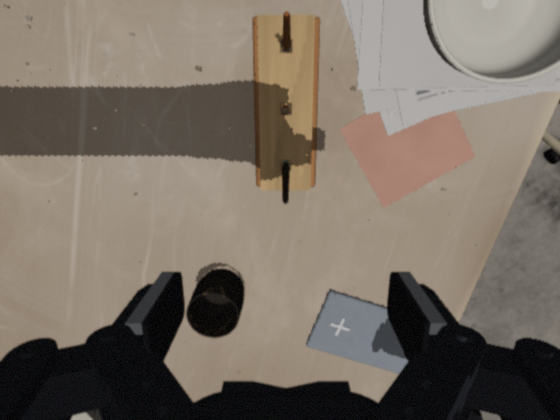

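```bash
python3 -c "
from h import *
s=ctrl.get_state();p,d=load('wrist',1);C=cam('wrist',s);P=cloud(C,d)
print('top',onz(C,285.5,199,.204).round(4),'base',onz(C,286,166,.062).round(4),'cross',onz(C,340,327,.008).round(4))
g=(p.max(-1)<60);g[:, :260]=0;g[:,310:]=0;g[:160]=0;g[206:]=0
for v in range(168,204,5):
  u=np.where(g[v])[0];print(v,u.min() if len(u) else None,u.max() if len(u) else None,P[v,int(u.mean())].round(3) if len(u) else '')
# wood top rect
h=cv2.cvtColor(p,cv2.COLOR_RGB2HSV)
m=(P[...,2]>.052)&(P[...,2]<.072)&(P[...,0]>.4)&(P[...,0]<.62)&(P[...,1]>.0)&(P[...,1]<.25)
r=cv2.minAreaRect(P[m][:,:2].astype(np.float32));print('block',r,P[m][:,2].mean())
m=(P[...,2]>.055)&(P[...,2]<.08)&(P[...,0]>.42)&(P[...,0]<.56)&(P[...,1]>-.2)&(P[...,1]<-.06)
q=P[m];print('cup',len(q),cv2.minEnclosingCircle(q[:,:2].astype(np.float32)),q[:,2].mean())
"
```

```text
top [0.5394 0.07   0.204 ] base [0.5407 0.0668 0.062 ] cross [ 0.6739 -0.1568  0.008 ]
168 281 289 [0.539 0.071 0.096]
173 282 288 [0.539 0.071 0.119]
178 283 288 [0.539 0.07  0.139]
183 283 287 [0.539 0.07  0.157]
188 283 287 [0.539 0.07  0.173]
193 283 287 [0.539 0.07  0.188]
198 283 287 [0.539 0.07  0.202]
203 None None 
block ((0.5263912677764893, 0.12552782893180847), (0.05617423355579376, 0.17628581821918488), 12.918078422546387) 0.06215026351089697
cup 1018 ((0.4941959083080292, -0.13330446183681488), 0.03359765559434891) 0.06500767831522627
```

```bash
python3 -c "
from h import *
print(go([.5392,.0697,.149],103))"
```

```text
([7.2, -0.1, 151.9], np.float64(0.2))
```

Emit:
apply_moves(plan=[6,0,30,0,1,6,0,60,0,1,6,0,90,0,1,6,0,115,0,1,6,0,135,0,1,6,0,148,0,1,6,0,152,0,1,6,0,152,0,1,6,0,152,0,1], grip_force=25)

```text
time_s: 2.83
tcp_pos: [0.5407, 0.0696, 0.1504]
tool_rot: [0.001, 0.621, 0.784, 0.0]
contact_force: [0.5, 0.4, 0.5]
grip_width: 1.002
```

```bash
python3 -c "
from h import *
s=st();print(go([.5392,.0697,.149],103))"
```

```text
t 2.83 tcp [0.5407 0.0696 0.1504] phi 103.2 j [ 0.52  0.23 -0.78  1.8   0.18  1.18 -0.08] w 1.002 F [0.5 0.4 0.5]
([0.4, -1.4, 1.4], np.float64(0.2))
```

Emit:
apply_moves(plan=[0,-1,1,0,0.5,0,-1,1,0,0.3,0,-1,1,0,0,0,-1,1,0,0,0,-1,1,0,0,0,-1,1,0,0,0,-1,1,0,0,0,-1,1,0,0,0,-1,1,0,0,0,-1,1,0,0], grip_force=25)

```text
time_s: 3.67
tcp_pos: [0.5392, 0.0699, 0.1485]
tool_rot: [0.0, 0.621, 0.784, 0.0]
contact_force: [0.9, -0.1, 1.4]
grip_width: 0.097
```

```bash
python3 -c "
from h import *
s=st()"
```

```text
t 3.67 tcp [0.5392 0.0699 0.1485] phi 103.3 j [ 0.52  0.23 -0.78  1.8   0.18  1.18 -0.08] w 0.097 F [ 0.9 -0.1  1.4]
```

Emit:
apply_moves(plan=[0,0,-10,0,0,0,0,-25,0,0,0,0,-45,0,0,0,0,-65,0,0,0,0,-85,0,0,0,0,-105,0,0,0,0,-118,0,0,0,0,-125,0,0,0,0,-125,0,0])

```text
time_s: 4.42
tcp_pos: [0.5397, 0.0701, 0.2749]
tool_rot: [0.001, 0.621, 0.784, 0.001]
contact_force: [0.5, 0.2, -0.1]
grip_width: 0.089
```

```bash
python3 -c "
from h import *
s=st();snap('side',2);snap('scene',2);s,p,d=snap('wrist',2)
a,_=load('side',2);b,_=load('scene',2)
A=np.hstack([cv2.resize(a[90:290,200:340],None,fx=2.8,fy=2.8,interpolation=2),cv2.resize(b[100:300,180:320],None,fx=2.8,fy=2.8,interpolation=2)])
cv2.imwrite('pics/l2.png',A[:,:,::-1]);print(A.shape,go([.494,-.133,.2735],103))"
```

```text
t 4.42 tcp [0.5397 0.0701 0.2749] phi 103.2 j [ 0.55  0.13 -0.8   1.63  0.1   1.42 -0.02] w 0.089 F [ 0.5  0.2 -0.1]
(560, 784, 3) ([-187.0, -89.6, -1.3], np.float64(0.2))
```

View pics/l2.png

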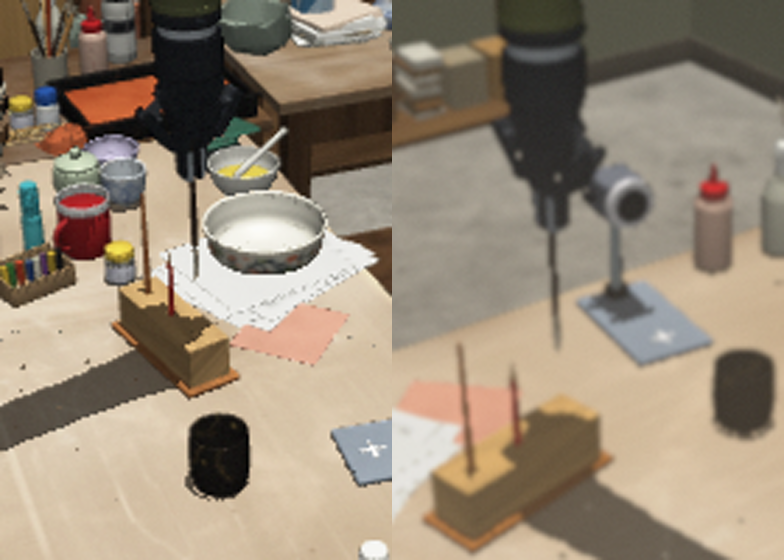

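Emit:
apply_moves(plan=[-10,-5,0,0,0,-30,-14,0,0,0,-55,-26,0,0,0,-80,-38,0,0,0,-105,-50,0,0,0,-130,-62,0,0,0,-152,-73,0,0,0,-170,-81,0,0,0,-182,-87,0,0,0,-187,-89.5,0,0,0,-187,-89.5,0,0,0,-187,-89.5,0,0,0])

```text
time_s: 5.57
tcp_pos: [0.4946, -0.1318, 0.2726]
tool_rot: [-0.001, 0.621, 0.784, 0.0]
contact_force: [0.1, -0.4, -0.0]
grip_width: 0.093
```

```bash
python3 -c "
from h import *
S,D=cam('scene'),cam('side')
print(tri(S,(238.9,224.3),D,(270,189.3)))
s=st();snap('side',3);snap('scene',3)
a,_=load('side',3);b,_=load('scene',3)
A=np.hstack([cv2.resize(a[120:290,210:340],None,fx=3,fy=3,interpolation=2),cv2.resize(b[120:290,240:370],None,fx=3,fy=3,interpolation=2)])
cv2.imwrite('pics/l3.png',A[:,:,::-1]);print(A.shape,go([.494,-.133,.2735],103))"
```

```text
(array([0.54162815, 0.06811249, 0.14015606]), np.float64(0.004013888329378815))
t 5.57 tcp [ 0.4946 -0.1318  0.2726] phi 103.3 j [ 0.81  0.04 -0.62  1.71  0.02  1.41  0.43] w 0.093 F [ 0.1 -0.4 -0. ]
(510, 780, 3) ([-1.7, -1.4, -0.5], np.float64(0.4))
```

View pics/l3.png

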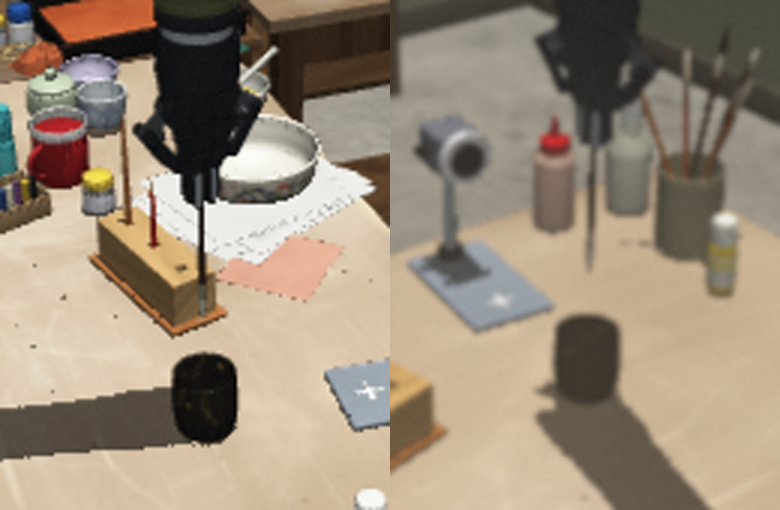

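Emit:
apply_moves(plan=[-1,-1,15,0,0,-1,-1,35,0,0,-1,-1,55,0,0,-1,-1,75,0,0,-1,-1,92,0,0,-1,-1,106,0,0,-1,-1,115,0,0,-1,-1,120,0,0,-1,-1,120,0,0,-1,-1,120,0,0,-1,-1,120,0,0,-1,-1,120,0,0])

```text
time_s: 6.67
tcp_pos: [0.4946, -0.134, 0.1543]
tool_rot: [0.001, 0.621, 0.784, 0.0]
contact_force: [-0.6, -0.4, -0.5]
grip_width: 0.094
```

```bash
python3 -c "
from h import *
S,D=cam('scene'),cam('side')
print(tri(S,(306.7,210),D,(277.7,225.3)))
s=st();s,p,d=snap('side',4);P=cloud(D,d)
m=(P[...,2]>.015)&(P[...,2]<.068)&(P[...,0]>.4)&(P[...,0]<.6)&(P[...,1]>-.2)&(P[...,1]<-.06)
print(m.sum(),P[m].mean(0));p,d=load('side',3);P=cloud(D,d)
m=(P[...,2]>.015)&(P[...,2]<.068)&(P[...,0]>.4)&(P[...,0]<.6)&(P[...,1]>-.2)&(P[...,1]<-.06)
print(m.sum(),P[m].mean(0))"
```

```text
(array([ 0.49530726, -0.13329257,  0.13917467]), np.float64(0.004820946004202531))
t 6.67 tcp [ 0.4946 -0.134   0.1543] phi 103.2 j [ 0.8   0.12 -0.62  1.87  0.08  1.17  0.38] w 0.094 F [-0.6 -0.4 -0.5]
437 [ 0.49269196 -0.13922945  0.04539317]
468 [ 0.4933802  -0.13670872  0.04487572]
```

Emit:
apply_moves(plan=[0,0,-15,0,0,0,0,-35,0,0,0,0,-50,0,0,0,0,-58,0,0,0,0,-58,0,0,0,0,-58,0,0,0,0,-58,0,0,0,0,-45,0,0,0,0,-28,0,0,0,0,-12,0,0,0,0,-2,0,0,0,0,3,0,0])

```text
time_s: 7.72
tcp_pos: [0.4924, -0.1335, 0.1479]
tool_rot: [-0.002, 0.621, 0.784, -0.001]
contact_force: [-0.1, 0.1, 0.0]
grip_width: 0.091
```

Emit:
apply_moves(plan=[0,0,0,0,0,0,0,0,0,0,0,0,0,0,0,0,0,0,0,0])

```text
time_s: 8.05
tcp_pos: [0.4946, -0.134, 0.1512]
tool_rot: [0.001, 0.621, 0.784, 0.0]
contact_force: [-0.4, -0.5, 0.1]
grip_width: 0.091
```

Emit:
apply_moves(plan=[0,0,-15,0,0,0,0,-35,0,0,0,0,-50,0,0,0,0,-58,0,0,0,0,-58,0,0,0,0,-58,0,0,0,0,-58,0,0,0,0,-58,0,0,0,0,-75,0,0,0,0,-95,0,0,0,0,-115,0,0,0,0,-120,0,0])

```text
time_s: 9.05
tcp_pos: [0.4951, -0.1341, 0.2725]
tool_rot: [0.002, 0.621, 0.784, 0.001]
contact_force: [0.2, -0.6, 0.4]
grip_width: 0.091
```

Run:
```python
from h import *
s=st()
a=np.radians(12.95);n=np.array([np.cos(a),np.sin(a)]);l=np.array([-np.sin(a),np.cos(a)])  # n: far side, l: towards orange
c=np.array([.5264,.1255])
A=c-75*1e-3*l+45e-3*n
print("start",A,go([*A,.2735],12.95), "face edge",c-75e-3*l+28e-3*n)
```

```text
t 9.05 tcp [ 0.4951 -0.1341  0.2725] phi 103.2 j [ 0.82  0.04 -0.62  1.71  0.02  1.4   0.43] w 0.091 F [ 0.2 -0.6  0.4]
start [0.58706302 0.06249208] ([170.3, 134.6, -0.9], np.float64(90.3)) face edge [0.5704954  0.05868237]
```

Emit:
apply_moves(plan=[8,6,0,5,0,25,20,0,12,0,45,36,0,19,0,68,54,0,26,0,90,71,0,33,0,112,89,0,40,0,132,104,0,47,0,148,117,0,54,0,160,127,0,61,0,167,133,0,68,0,170,134.5,0,75,0,170,134.5,0,82,0])

```text
time_s: 10.05
tcp_pos: [0.5855, 0.0642, 0.2685]
tool_rot: [-0.001, 0.983, 0.183, -0.001]
contact_force: [0.7, -0.6, 0.9]
grip_width: 0.086
```

Emit:
apply_moves(plan=[0,0,0,5,0,0,0,0,8.3,0,0,0,0,8.3,0,0,0,0,8.3,0])

```text
time_s: 10.38
tcp_pos: [0.5855, 0.0624, 0.2691]
tool_rot: [-0.0, 0.994, 0.114, -0.001]
contact_force: [-0.3, -0.1, 0.1]
grip_width: 0.089
```

Run:
```python
from h import *
s=st();print(go([.58706302,.06249,.1505],12.95))
snap('side',5);snap('scene',5);s,p,d=snap('wrist',5)
```

```text
t 10.38 tcp [0.5855 0.0624 0.2691] phi 13.1 j [ 0.4   0.23 -0.65  1.53  0.14  1.43 -1.6 ] w 0.089 F [-0.3 -0.1  0.1]
([1.8, 0.3, 118.6], np.float64(0.1))
```

Lower beside the block's far face.

Emit:
apply_moves(plan=[2,0,15,0,0,2,0,38,0,0,2,0,62,0,0,2,0,86,0,0,2,0,104,0,0,2,0,114,0,0,2,0,118,0,0,2,0,118,0,0,2,0,118,0,0], grip_force=20)

```text
time_s: 11.28
tcp_pos: [0.5886, 0.063, 0.1533]
tool_rot: [0.0, 0.994, 0.113, 0.001]
contact_force: [0.2, 0.4, 0.3]
grip_width: 0.093
```

Run:
```python
from h import *
s=st();print(go([.58706302,.06249,.1505],12.95))
```

```text
t 11.28 tcp [0.5886 0.063  0.1533] phi 13.0 j [ 0.39  0.31 -0.64  1.68  0.2   1.21 -1.64] w 0.093 F [0.2 0.4 0.3]
([-1.6, 0.2, 2.8], np.float64(0.0))
```

Emit:
apply_moves(plan=[-6,0,0,0,0,-11,0,0,0,0,-15,0,0,0,0,-19,0,0,0,0,-23,0,0,0,0,-27,0,0,0,0,-31,0,0,0,0,-35,0,0,0,0,-39,0,0,0,0,-43,0,0,0,0,-45,0,0,0,0,-45,0,0,0,0])

```text
time_s: 12.28
tcp_pos: [0.5435, 0.0526, 0.1523]
tool_rot: [0.0, 0.994, 0.113, -0.0]
contact_force: [2.1, 0.2, 0.2]
grip_width: 0.091
```

Run:
```python
from h import *
s=st()
snap('side',6);snap('scene',6)
a,_=load('side',6);b,_=load('scene',6)
A=np.hstack([cv2.resize(a[120:260,210:340],None,fx=3,fy=3,interpolation=2),cv2.resize(b[150:290,180:310],None,fx=3,fy=3,interpolation=2)])
cv2.imwrite('pics/l6.png',A[:,:,::-1])
```

```text
t 12.28 tcp [0.5435 0.0526 0.1523] phi 12.9 j [ 0.44  0.21 -0.65  1.79  0.14  1.18 -1.6 ] w 0.091 F [2.1 0.2 0.2]
```

View pics/l6.png

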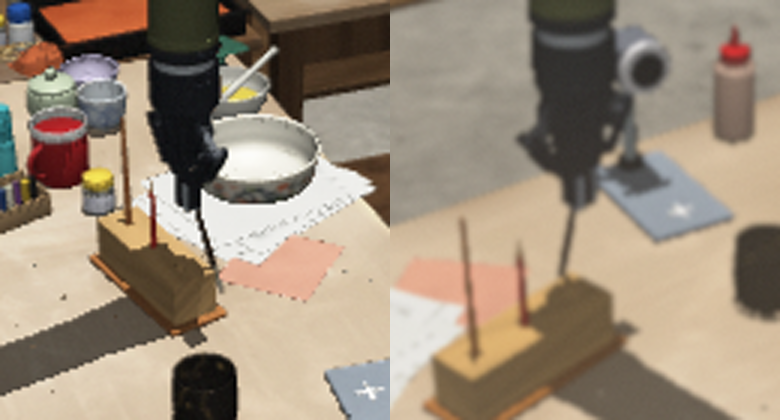

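Emit:
apply_moves(plan=[-4,0,0,0,0,-8,0,0,0,0,-13,0,0,0,0,-18,0,0,0,0,-23,0,0,0,0,-28,0,0,0,0,-33,0,0,0,0,-38,0,0,0,0,-42,0,0,0,0,-46,0,0,0,0,-48,0,0,0,0,-48,0,0,0,0])

```text
time_s: 13.38
tcp_pos: [0.4966, 0.0417, 0.1524]
tool_rot: [0.0, 0.994, 0.113, -0.0]
contact_force: [0.8, 0.2, 1.7]
grip_width: 0.094
```

Emit:
apply_moves(plan=[0,0,-10,0,0,0,0,-25,0,0,0,0,-45,0,0,0,0,-70,0,0,0,0,-95,0,0,0,0,-115,0,0,0,0,-125,0,0,0,0,-130,0,0,0,0,-130,0,0], grip_force=30)

```text
time_s: 14.13
tcp_pos: [0.4972, 0.042, 0.2828]
tool_rot: [0.0, 0.994, 0.113, 0.0]
contact_force: [0.2, 0.0, 0.1]
grip_width: 0.093
```

Run:
```python
from h import *
s=st()
snap('side',7);snap('scene',7)
a,_=load('side',7);b,_=load('scene',7)
A=np.hstack([cv2.resize(a[90:230,200:330],None,fx=3,fy=3,interpolation=2),cv2.resize(b[100:240,180:310],None,fx=3,fy=3,interpolation=2)])
cv2.imwrite('pics/l7.png',A[:,:,::-1])
```

```text
t 14.13 tcp [0.4972 0.042  0.2828] phi 12.9 j [ 0.51  0.   -0.64  1.72  0.    1.42 -1.48] w 0.093 F [0.2 0.  0.1]
```

View pics/l7.png

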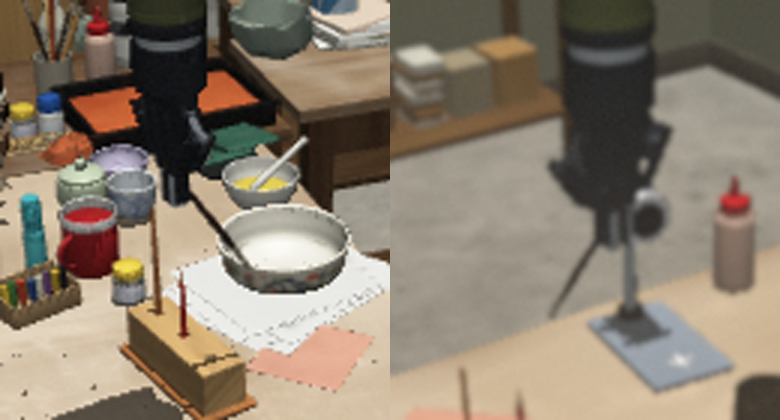

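Run:
```python
from h import *
S,D=cam('scene'),cam('side');s=ctrl.get_state()
T,e=tri(S,(234,205.3),D,(282.7,179.3));g=s['tcp_pos']+np.array([0,0,.019]);v=g-T
print(T,e,v,np.linalg.norm(v),np.degrees(np.arctan2(np.hypot(*v[:2]),v[2])),np.degrees(np.arctan2(-v[1],-v[0])))
# depth-based points below the gripper, side view
p,d=load('side',7);P=cloud(D,d)
m=(P[...,0]>.5)&(P[...,0]<.62)&(P[...,1]>.02)&(P[...,1]<.1)&(P[...,2]>.14)&(P[...,2]<.26)
q=P[m];print(len(q),q.mean(0))
c=q.mean(0);w=np.linalg.svd(q-c)[2][0];w*=np.sign(w[2]);print(w,np.degrees(np.arccos(w[2])),q[q[:,2].argmin()])
a=np.radians(-5.8);f=np.array([.672,-.154,.15])
for t in (T,):
  L=155e-3
  dx=-np.hypot(*v[:2]);X=f+np.array([dx*np.cos(a),dx*np.sin(a),v[2]-.019])
  print("target TCP",X,go(X,-5.8))
```

```text
[0.58329057 0.05614043 0.17659585] 0.0026543258383096248 [-0.08682203 -0.01430681  0.12346432] 0.15161196713903977 35.477435279015054 9.35728999794876
51 [0.55836736 0.05139809 0.22116188]
[-0.53782759 -0.14184722  0.83103601] 33.79469118546145 [0.58529609 0.05676069 0.17830439]
target TCP [ 0.58445756 -0.14510776  0.25446432] ([43.9, 201.9, 26.4], np.float64(18.7))
```

Emit:
apply_moves(plan=[0,8,0,2,0,0,25,0,6,0,2,50,0,10,0,5,75,0,14,0,10,100,0,18,0,15,125,0,18.7,0,22,150,0,18.7,0,30,172,0,18.7,0,34,188,0,18.7,0,34,198,0,18.7,0,34,202,0,18.7,0,34,202,0,18.7,0])

```text
time_s: 15.23
tcp_pos: [0.575, -0.1482, 0.2813]
tool_rot: [-0.0, 0.999, -0.051, -0.001]
contact_force: [-0.3, 0.7, 0.1]
grip_width: 0.089
```

Run:
```python
from h import *
s=st();print(go([.58446,-.1451,.25446],-5.8))
```

```text
t 15.23 tcp [ 0.575  -0.1482  0.2813] phi -5.9 j [ 0.63  0.22 -0.5   1.5   0.1   1.45 -1.54] w 0.089 F [-0.3  0.7  0.1]
([9.1, -4.0, 26.8], np.float64(-0.1))
```

Emit:
apply_moves(plan=[2,-1,5,0,0,4,-2,11,0,0,6,-3,17,0,0,8,-4,22,0,0,9,-4,26,0,0,9,-4,27,0,0,9,-4,27,0,0,9,-4,27,0,0])

```text
time_s: 15.9
tcp_pos: [0.585, -0.1441, 0.2554]
tool_rot: [0.0, 0.999, -0.05, 0.0]
contact_force: [-0.2, -0.1, -0.2]
grip_width: 0.092
```

Run:
```python
from h import *
s=st();print(go([.58446,-.1451,.25446],-5.8))
snap('side',8);snap('scene',8);s,p,d=snap('wrist',8)
a,_=load('side',8);b,_=load('scene',8)
A=np.hstack([cv2.resize(a[130:270,280:410],None,fx=3,fy=3,interpolation=2),cv2.resize(b[100:240,200:330],None,fx=3,fy=3,interpolation=2)])
cv2.imwrite('pics/l8.png',A[:,:,::-1])
```

```text
t 15.9 tcp [ 0.585  -0.1441  0.2554] phi -5.8 j [ 0.62  0.25 -0.5   1.53  0.12  1.4  -1.56] w 0.092 F [-0.2 -0.1 -0.2]
([-0.4, 1.0, 0.9], np.float64(0.0))
```

View pics/l8.png

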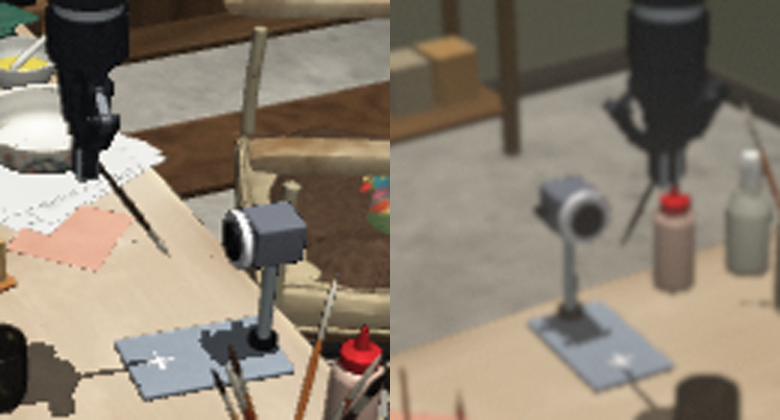

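Run:
```python
from h import *
S,D=cam('scene'),cam('side')
T,e=tri(S,(278,181),D,(335.7,214.7));C,e2=tri(S,(276.7,220),D,(333.7,250));L,e3=tri(S,(265.3,171.7),D,(358.7,209.3))
print("tip",T,e,"cross",C,e2,"lens",L,e3);s=ctrl.get_state();v=s['tcp_pos']+[0,0,.019]-T
print(v,np.linalg.norm(v),np.degrees(np.arccos(v[2]/np.linalg.norm(v))),"cross z8",onz(S,276.7,220,.008),onz(D,333.7,250,.008))
a,d=load('side',8);P=cloud(D,d)
m=(P[...,2]>.015)&(P[...,2]<.068)&(P[...,0]>.4)&(P[...,0]<.56)&(P[...,1]>-.2)&(P[...,1]<-.06);print("cup",P[m].mean(0))
p0,d0=load('side',0);p0,q0=load('scene',0);b,d1=load('scene',8)
for u in [(238,332,300),]:
  print(np.abs(d[285:315,318:345]-d0[285:315,318:345]).max())
```

```text
tip [ 0.67337732 -0.15952924  0.15062038] 0.001224282347665645 cross [ 0.67571095 -0.15406884  0.00788877] 0.004584991335254315 lens [ 0.74939352 -0.16242922  0.15286289] 0.001819032234963072
[-0.08826674  0.01523392  0.12406286] 0.1530185688994731 35.828771709355145 cross z8 [ 0.6719067  -0.15307256  0.008     ] [ 0.6781354  -0.15188743  0.008     ]
cup [ 0.4938115  -0.13657797  0.04532741]
1.3617288
```

Emit:
apply_moves(plan=[1,-2,0,0,0,2,-4,0,0,0,2,-4,0,0,0,2,-4,0,0,0,2,-4,0,0,0,2,-4,0,0,0,2,-4,0,0,0,2,-4,0,0,0])

```text
time_s: 16.72
tcp_pos: [0.5873, -0.1405, 0.2553]
tool_rot: [0.0, 0.999, -0.05, -0.0]
contact_force: [0.1, -0.9, 1.2]
grip_width: 0.09
```

Run:
```python
from h import *
s=st();print(np.abs(s['qd']).max())
_,d0=load('side',0);_,p,d=snap('side',9)
for n,(r,c) in {"bottle":((285,315),(325,341)),"bowl":((160,185),(280,312))}.items():
  a=np.abs(d[r[0]:r[1],c[0]:c[1]]-d0[r[0]:r[1],c[0]:c[1]]);print(n,np.median(a),np.percentile(a,90))
print(ctrl.job_done())
```

```text
t 16.72 tcp [ 0.5873 -0.1405  0.2553] phi -5.8 j [ 0.61  0.25 -0.5   1.52  0.12  1.4  -1.57] w 0.09 F [ 0.1 -0.9  1.2]
0.003082381077405424
bottle 0.002429843 0.0058843847
bowl 0.006762147 0.5968304
the job is handed in; nothing more can be done
None
```

The job is handed in at about 17 s, with the brush held still in front of the inspection camera; no verdict was reported. I took the dark brush from the stand and made two full strokes in the cup. By arm position, the tip was about 17 mm above the cup's underside when down and about 75 mm when up. The arm can only point the gripper down, so I tilted the brush in the gripper by drawing it against the far face of the stand's block.

**Last checks**
- **Tip:** from two views it was within about 9 mm of my focus estimates. I then moved the tool about 4 mm sideways and 2 mm forward to correct it, and did not measure the tip again after that.
- **Slant:** about 36° from upright, handle leaning back from the camera.
- **Hold:** gripper closed on the brush (about 8 mm), and the arm was nearly still.
- **Cup and stand:** the side camera showed the cup within 1 mm of where it was before the strokes. The orange brush and pencil were still in their sockets in the last picture that showed them, just after the tilt; I saw nothing displaced.

**Where checks disagreed or were incomplete**
- **Focus position:** the estimates differed by 5–10 mm, so I used a middle value.
- **Bystanders:** a before/after depth comparison for the bottle was clean. For the bowl some pixels differed strongly; I put this down to the arm blocking the view, as the arm never came down near it. I did not check the glaze jar.

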